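Point out the tube left open and the cap that belongs on it

ROBOT

A 7-joint arm with a two-finger parallel gripper is mounted at the origin on the work surface. World frame = base frame: x ahead of the robot, y to its left, z up, the work surface at z = 0. Lengths are in m, angles in degrees, forces in N, time in s.
With the tool pointing down it reaches from about 0.4 to 0.875 m from the base axis. Payload 6.5 kg.
Tool frame: the origin (TCP) lies at the very end of the fingers, on their centre line; the grasp point (between the pads) lies 19 mm behind it (r.grip_depth is the distance from the TCP to the grasp point, in m); z points along the fingers, y is the line along which they close (so a half turn about z gives the same grasp; the last joint's range is limited). The gripper opens to 88 mm and grips with 3 to 60 N. Pads are 18 mm wide; open, the fingers measure 123 mm over their backs; the gripper's body (75 mm by 187 mm) begins 45 mm behind the grasp point.
Start: joints at [-78.335, 30.733, -0.252, 88.115, 0.149, 61.152, -4.079], TCP at [0.173, 0.626, 0.216] pointing down, gripper open.
Joint ranges: [-154.64, 154.64], [-21.42, 123.67], [-72.66, 72.17], [13.99, 137.28], [-74.86, 254.86], [10.95, 109.41], [-158.01, 158.01]. Speed limits (degrees/s): [136.94, 136.94, 180, 180, 180, 180, 180].

INTERFACE

Orientations are given as a 3x3 rotation matrix whose columns are the frame's x, y, z axes.
In Python, from rig import r gives the robot as it stands.
- The arm moves only by the shell command python3 -m pendant 'ROWS' [FORCE]. ROWS is JSON, a list of rows, each a list of 7 numbers: the finger opening in cm, from 0 to 8.81, then the shift along the tool's x, y, z in cm, then the turn, a rotation vector about the tool's x, y, z in rad. A call has 1 to 20 rows; each row is the pose to reach, as a shift and turn from the pose commanded when the call began, along the tool's axes at that moment; what a row does not reach only later rows make up. A row lasts 1/12 s, in which the tool goes at most 41.7 mm and 7.16 degrees, less where a joint would pass 70% of its speed; a pose out of reach is approached as far as the arm can. A call with a gripper value outside its range is refused whole. The fingers move at their own pace and stop on an object; FORCE is the grip in N (left out, the last holds). Time passes only in rows, so rows that repeat a pose let the fingers close. It gives the time, the measured TCP pose, the force, the opening and the grip force at its end, in the units of the state.
- r.state(): the state, without advancing time (a new reading comes with each control period).
- r.capture(name): name is "scene" or "top" or "wrist"; returns (picture, depth): 400x640x3 uint8, red, green, blue; 400x640 float32, m along the optical axis (not along the pixel's ray), 0 where there is no reading.
- r.camera_params(name): a dict with "vertical_fov" (degrees; the focal length in pixels is half the picture's height over the tangent of half this angle, whatever the lens; pixels are square), "cx", "cy" (the principal point, pixels), "origin" and "rotation" of the camera in the world; the wrist camera has in their place "T_tool_cam" (4x4, takes a point from camera to tool coordinates, whose origin is the TCP and whose axes are the flange's). Camera axes: x right, y down, z forward; pixel columns grow to the right and rows downward; lengths in m; the calibration is good to about 2 mm. A picture is of the moment at which its call begins: read the wrist's pose just before it. camera_params takes no time and is no camera call.
- r.sign_off(): hands the job in; it is judged then, once.
Trained networks look in the newest picture that a camera, given by its name, has taken for a name from the list of things; names that differ only in an ending like _2 or _b are one class to them, and where a whole thing is asked for, a point or a joint stands for the part that bears it (a point fixed in the world has none). Each returns a list of dicts, best first, with "p" (0 to 1); they miss things now and then, are a little off and sometimes report something else, mostly with a low value. They report only what shows in the picture. A call takes as long as a camera call. They do not tell look-alikes from the thing itself.
- r.recognise(camera, label): "at" ([x, y, z] in m, in the coordinates of the camera as it stood for that picture, good to about 4 mm: the middle of the surface that is visible of it).
- r.pinpoint(camera, label): "at" ([x, y, z] in m, in the coordinates of the camera as it stood for that picture, good to about 4 mm: a listed point, or the origin of a listed thing).
The state is a dict: "clock": time; "qpos": joint angles; "joint_vel": joint speeds; "effort": joint torques, N m; "position": TCP position; "tool_rot": TCP orientation; "ft_force": force on the tool from outside, world axes, zero at the start; "torque": the same for the moment, N m; "gripper_width": opening from 0.0 (shut) to 1.0 (fully open); "grip_force": force on a finger pad.
Only numpy, scipy, OpenCV 4.12 (cv2) and the standard library are available. Lean on these libraries where they do the work, as an engineer would, in place of code of your own. Each camera call takes 0.05 s, during which the arm holds its last target. There are 200 camera calls.

TASK

Show a colleague which tube in the rack was left without its screw cap, and which loose cap belongs on it. First point down at the mouth of the open tube, fingertips centred about 3 cm above it, and stay there for two seconds; then rise well clear, point in the same way at the loose cap on the grey mat that is the same size as the caps on the other tubes, and finish there, still pointing at it from about 3 cm above. Touch and move nothing, and do not dip down over any other tube or cap on the way.

Things in the scene. Friction and masses are not known exactly. Their poses are not given: they have to be found in the camera images.
- open_mouth (a point): Centre of the mouth (rim plane) of the open tube: an off-white plastic tube, 29 mm across, 112 mm tall, 2 mm wall, standing loose and upright in the rack, the only one of the four without a blue cap. z of this point's frame points up out of the tube; the rim is 118 mm above the bench.
- cap_tube_top (a point): Centre of the top face of the loose cap that belongs to the open tube: a blue plastic disc 34 mm across, 14 mm tall, lying on the grey mat, top face 20 mm above the bench. It is the middle one in size of three loose blue caps. z points up.
- tube_open: The open tube itself; origin at the centre of its underside, z up (it stands on the rack's floor, 6 mm above the bench).
- tube_a: A capped tube in the rack: the same off-white tube with a blue cap, 34 mm across, on it; 118 mm tall in all, top 124 mm above the bench. Origin at the centre of its underside, z up. Leave alone.
- tube_b: Another capped tube, the same as tube_a. Leave alone.
- tube_c: Another capped tube, the same as tube_a. Leave alone.
- rack: White plastic rack, 64 x 226 mm, 64 mm tall, fixed to the bench, with a single row of four tubes 52 mm apart along its y axis. Origin at the centre of its underside. It may stand on the left or the right of the bench; any tube may be the open one.
- mat: Flat grey mat, 100 x 250 mm and 6 mm thick, fixed to the bench on the other side from the rack; the three loose caps lie on it in a row along its y axis, about 78 mm apart, in any order. Origin at the centre of its underside.
- cap_tube: The same loose cap as cap_tube_top (34 mm across, 14 mm tall); origin at the centre of its underside, z up.
- cap_small: Loose blue cap that is too small: 20 mm across, 12 mm tall, on the mat. Origin at the centre of its underside. Leave alone.
- cap_large: Loose blue cap that is too large, from a bottle: 52 mm across, 20 mm tall, on the mat. Origin at the centre of its underside. Leave alone.
- bottle: Bystander: glass bottle with a blue cap, 66 mm across, 140 mm tall, standing beyond the gap between rack and mat. Origin at the centre of its underside.
- jar: Bystander: glass jar with a red lid, 72 mm across, 100 mm tall, at the outer left or right of the work. Origin at the centre of its underside.
- tip_box: Bystander: low grey and white plastic box, 85 x 120 mm, 53 mm tall, at the outer side opposite to the jar. Origin at the centre of its underside.
Not all that is in view belongs to the job. What is shaped like the tube_open but red is not meant.

How it is judged (in metres and radians):
On the way, in this order (a step that is already met when the one before it is completed fails the run):
1. the fingertips dwell just above the mouth of the open tube (horizontal distance between the grasp point and open_mouth below 0.02 m and z of the grasp point in the frame of open_mouth between 0.021 and 0.075 m), for 1.5 s.
2. the fingertips then come to point just above the loose cap that belongs to it (horizontal distance between the grasp point and cap_tube_top below 0.02 m and z of the grasp point in the frame of cap_tube_top between 0.021 and 0.075 m), for 0.1 s.
At the end, for the whole second after the job is handed in: After a dwell over the open tube: through the last second the point between the fingers is within 20 mm sideways of the matching cap's centre and 21 to 75 mm above its top, touching nothing, and every tube, cap and bystander is within 8 mm of its start (all of step 2 and distance of each of tube_open, tube_a, tube_b, tube_c, cap_tube, cap_small, cap_large, bottle, jar, tip_box from where it was at the start of the episode below 0.008 m).
It fails at once if the robot touches something (contact force between any of the fingers, the arm and anything else above 0.5 N).
It fails at once if a tube, cap or bystander is moved or lifted by more than 8 mm (distance of any of tube_open, tube_a, tube_b, tube_c, cap_tube, cap_small, cap_large, bottle, jar, tip_box from where it was at the start of the episode above 0.008 m).
It fails at once if the fingertips dip down over a wrong tube or cap (point between the fingers within 20 mm sideways and under 60 mm above its top) ((horizontal distance between the grasp point and tube_a below 0.02 m and z of the grasp point in the frame of tube_a below 0.178 m) or (horizontal distance between the grasp point and tube_b below 0.02 m and z of the grasp point in the frame of tube_b below 0.178 m) or (horizontal distance between the grasp point and tube_c below 0.02 m and z of the grasp point in the frame of tube_c below 0.178 m) or (horizontal distance between the grasp point and cap_small below 0.02 m and z of the grasp point in the frame of cap_small below 0.072 m) or (horizontal distance between the grasp point and cap_large below 0.02 m and z of the grasp point in the frame of cap_large below 0.08 m)).
It also fails if it takes over 42 s, if anything falls off the work surface, if the arm or the gripper's body presses on something with over 40 N, if the wrist force passes 120 N, or if a joint passes its speed limit or range.

## Working session

There is one attempt and no reset: what is moved stays moved. The work goes in short steps, Python scripts to look and compute and a shell command to move; the robot and the scene stay as the last step left them, time stands still between calls to the robot, and variables do not carry over. Pictures are saved under pics/ and viewed, at most 10 in all, crops included, and the job is handed in when it is done.

```bash
mkdir -p pics; cat > h.py <<'E'
from rig import r
import numpy as np, cv2
def save(cam,n):
    p,d=r.capture(cam); cv2.imwrite(f'pics/{n}.png',p[:,:,::-1]); np.save(f'pics/{n}_d.npy',d); return p,d
def w(cam,c):
    k=r.camera_params(cam); return np.array(k['origin'])+np.array(k['rotation'])@np.array(c)
def pix(cam,c):
    k=r.camera_params(cam); f=200/np.tan(np.radians(k['vertical_fov']/2)); return k['cx']+f*c[0]/c[2],k['cy']+f*c[1]/c[2]
E
python3 - <<'E'
from h import *
s=r.state(); print(s['position'],s['tool_rot'],s['clock'])
for cam in('top','scene'):
    save(cam,cam+'1')
    for l in('open_mouth','cap_tube_top','tube_a','cap_small','cap_large','rack','mat','bottle','jar','tip_box'):
        for q in r.pinpoint(cam,l)[:5]: print(cam,l,round(q['p'],2),np.round(w(cam,q['at']),3),np.round(pix(cam,q['at'])))
E
```

```text
[0.17305204 0.62586314 0.21474552] [[-9.63848660e-01  2.66450011e-01 -3.90634589e-04]
 [ 2.66450288e-01  9.63847192e-01 -1.68350339e-03]
 [-7.20574466e-05 -1.72672719e-03 -9.99998507e-01]] 0.0
top open_mouth 0.71 [0.557 0.463 0.001] [174. 218.]
top open_mouth 0.69 [0.442 0.284 0.11 ] [224. 249.]
top open_mouth 0.48 [0.529 0.302 0.111] [218. 219.]
top open_mouth 0.42 [0.431 0.208 0.114] [250. 252.]
top cap_tube_top 0.6 [ 0.5   -0.137  0.018] [366. 232.]
top tube_a 0.61 [0.523 0.194 0.009] [259. 227.]
top tube_a 0.6 [0.528 0.141 0.004] [276. 225.]
top tube_a 0.53 [0.528 0.248 0.006] [242. 225.]
top tube_a 0.17 [ 0.496 -0.135  0.003] [365. 234.]
top cap_small 0.54 [ 0.465 -0.201  0.004] [387. 243.]
top cap_small 0.34 [ 0.5   -0.134  0.018] [365. 231.]
top cap_large 0.64 [ 0.456 -0.281  0.003] [413. 246.]
top rack 0.55 [ 0.529  0.223 -0.001] [250. 225.]
top mat 0.81 [ 0.478 -0.212 -0.003] [389. 239.]
top bottle 0.65 [ 0.778  0.005 -0.001] [318. 148.]
top bottle 0.23 [ 0.48  -0.208 -0.002] [388. 238.]
top jar 0.89 [ 0.532 -0.448 -0.003] [464. 221.]
top tip_box 0.98 [0.558 0.463 0.001] [174. 217.]
scene open_mouth 0.8 [0.525 0.299 0.12 ] [429. 227.]
scene open_mouth 0.71 [0.432 0.205 0.114] [412. 191.]
scene open_mouth 0.68 [0.445 0.282 0.118] [436. 205.]
scene cap_tube_top 0.4 [ 0.5   -0.136  0.021] [300. 176.]
scene tube_a 0.87 [0.529 0.247 0.008] [403. 243.]
scene tube_a 0.85 [0.528 0.199 0.008] [388. 235.]
scene tube_a 0.67 [0.524 0.141 0.007] [371. 224.]
scene cap_small 0.4 [ 0.461 -0.202  0.009] [291. 163.]
scene cap_large 0.5 [ 0.453 -0.284  0.008] [273. 152.]
scene rack 0.82 [0.53  0.221 0.004] [394. 240.]
scene mat 0.77 [ 0.479 -0.21   0.003] [286. 167.]
scene mat 0.61 [0.529 0.199 0.007] [388. 235.]
scene bottle 0.66 [0.778 0.008 0.001] [282. 264.]
scene jar 0.71 [0.525 0.299 0.01 ] [420. 250.]
scene jar 0.65 [ 0.531 -0.452 -0.001] [221. 147.]
scene tip_box 0.97 [ 0.559  0.467 -0.001] [472. 293.]
```

View pics/top1.png

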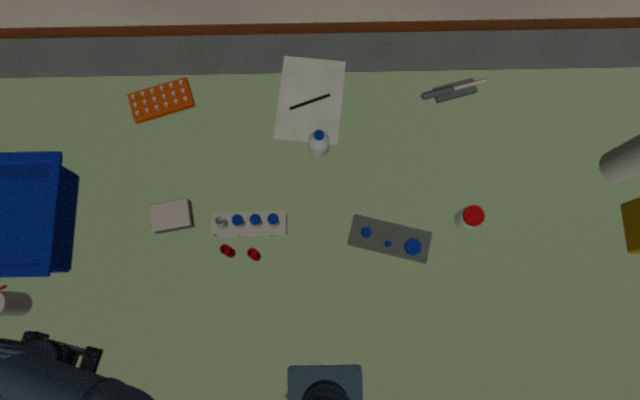

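View pics/scene1.png

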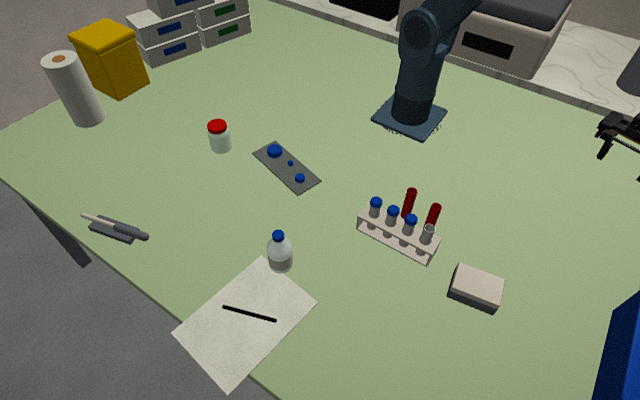

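Candidates for the open tube, in top-view pixels:
- the white tube without a cap at (220,220)
- the red look-alikes at (228,251) and (254,254)
- the capped tubes at (238,220), (256,219) and (273,218)

Candidates for the cap: the medium one at (366,232), the small one at (388,243) and the large one at (413,246). The bottle cap at (319,135) isn't on the mat. I choose (220,220) and (366,232), and will check both in a crop.

```bash
python3 - <<'E'
from h import *
a=cv2.imread('pics/top1.png');b=cv2.imread('pics/scene1.png')
f=lambda i,x,y:cv2.resize(i[y:y+70,x:x+95],None,fx=4,fy=4,interpolation=cv2.INTER_CUBIC)
cv2.imwrite('pics/crop1.png',np.vstack([np.hstack([f(a,203,200),f(a,344,208)]),np.hstack([f(b,355,185),f(b,245,132)])]))
k=r.camera_params('top');d=np.load('pics/top1_d.npy');F=200/np.tan(np.radians(k['vertical_fov']/2))
hsv=cv2.cvtColor(a,cv2.COLOR_BGR2HSV);m=cv2.inRange(hsv,(105,150,50),(130,255,255))
n,L,st,c=cv2.connectedComponentsWithStats(m)
for i in range(1,n):
    u,v=c[i]
    if 200<u<440 and st[i,4]>8:
        z=np.median(d[L==i]);print(c[i].round(1),w('top',[(u-k['cx'])*z/F,(v-k['cy'])*z/F,z]).round(3),'diam mm',round(1000*np.sqrt(4*st[i,4]/np.pi)*z/F))
print(r.camera_params('wrist')['T_tool_cam'])
E
```

```text
[318.5 134.7] [0.776 0.005 0.138] diam mm 27
[237.1 219.7] [0.526 0.246 0.122] diam mm 29
[254.7 219.3] [0.526 0.195 0.123] diam mm 29
[272.6 218.6] [0.527 0.143 0.123] diam mm 29
[365.6 232. ] [ 0.499 -0.136  0.017] diam mm 31
[412.5 246.5] [ 0.45  -0.277  0.024] diam mm 50
[387.4 243.4] [ 0.462 -0.202  0.016] diam mm 17
[[-3.64300825e-04 -9.66035132e-01 -2.58410508e-01  6.65452411e-02]
 [ 9.99999870e-01 -4.44116443e-04  2.50497974e-04  8.78920982e-04]
 [-3.56754200e-04 -2.58410384e-01  9.66035168e-01 -1.69585030e-01]
 [ 0.00000000e+00  0.00000000e+00  0.00000000e+00  1.00000000e+00]]
```

View pics/crop1.png

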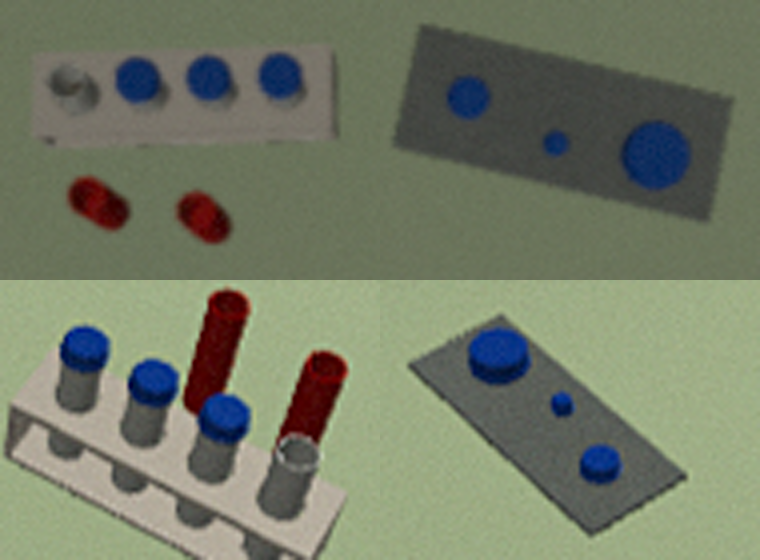

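The crop confirms both choices. The open white tube is at the left end of the rack, and its row spacing puts it at about (0.526, 0.299). The medium cap, 31 mm measured like the tube caps (29 mm), is at (0.499, -0.136). I'll go above the tube with TCP z at about 0.255.

```bash
python3 -m pendant '[[2,0,0,-4,0,0,0],[2,-42.7,-22,-4,0,0,0],[2,-42.7,-22,-4,0,0,0],[2,-42.7,-22,-4,0,0,0],[2,-42.7,-22,-4,0,0,0],[2,-42.7,-22,-4,0,0,0],[2,-42.7,-22,-4,0,0,0],[2,-42.7,-22,-4,0,0,0],[2,-42.7,-22,-4,0,0,0],[2,-42.7,-22,-4,0,0,0],[2,-42.7,-22,-4,0,0,0],[2,-42.7,-22,-4,0,0,0],[2,-42.7,-22,-4,0,0,0],[2,-42.7,-22,-4,0,0,0],[2,-42.7,-22,-4,0,0,0],[2,-42.7,-22,-4,0,0,0],[2,-42.7,-22,-4,0,0,0],[2,-42.7,-22,-4,0,0,0]]'
cat >> h.py <<'E'
def wlook(n,label,near):
    s=r.state(); p,d=save('wrist',n); R=np.array(s['tool_rot']); P=np.array(s['position']); T=np.array(r.camera_params('wrist')['T_tool_cam'])
    print(s['clock'],P.round(4),R.round(3).tolist(),s['ft_force'])
    for q in r.pinpoint('wrist',label)[:4]:
        x=P+R@(T[:3,:3]@np.array(q['at'])+T[:3,3]); print(round(q['p'],2),x.round(3),np.round(pix('wrist',q['at'])),'tool shift to',near,(R.T@(np.array(near)-P)*100).round(1),'to found',(R.T@(x-P)*100).round(1))
E
python3 -c "
from h import *
wlook('w1','open_mouth',[.526,.299,.145])"
```

```text
clock: 2.6
position: [0.525, 0.3022, 0.2557]
tool_rot: [[-0.965, 0.264, -0.0], [0.264, 0.965, 0.001], [0.001, 0.0, -1.0]]
ft_force: [-0.5, -0.5, -0.1]
gripper_width: 0.228
grip_force: 0.0
2.6 [0.525  0.3022 0.2557] [[-0.965, 0.264, -0.0], [0.264, 0.965, 0.001], [0.001, 0.0, -1.0]] [-0.4740803  -0.52947272 -0.13907086]
0.88 [0.446 0.285 0.108] [272.  96.] tool shift to [0.526, 0.299, 0.145] [-0.2 -0.3 11.1] to found [ 7.1 -3.8 14.7]
0.76 [0.527 0.301 0.117] [315. 181.] tool shift to [0.526, 0.299, 0.145] [-0.2 -0.3 11.1] to found [-0.3 -0.1 13.8]
0.56 [0.433 0.201 0.112] [174. 107.] tool shift to [0.526, 0.299, 0.145] [-0.2 -0.3 11.1] to found [  6.2 -12.2  14.4]
```

View pics/w1.png

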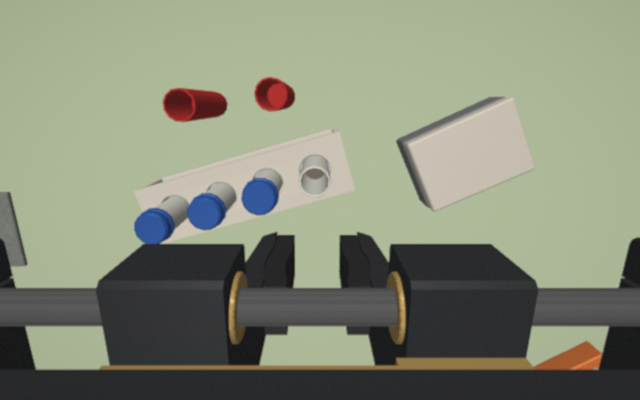

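The wrist view shows the open mouth at (315,178), blue caps to its left and red tubes at (185,103) and (272,95). The detection at (0.527, 0.301) matches my estimate. I'll lower and dwell.

```bash
python3 -m pendant '[[2,-0.3,-0.2,3,0,0,0],[2,-0.3,-0.2,6,0,0,0],[2,-0.3,-0.2,9,0,0,0],[2,-0.3,-0.2,10.5,0,0,0],[2,-0.3,-0.2,11,0,0,0],[2,-0.3,-0.2,11,0,0,0],[2,-0.3,-0.2,11,0,0,0],[2,-0.3,-0.2,11,0,0,0],[2,-0.3,-0.2,11,0,0,0],[2,-0.3,-0.2,11,0,0,0],[2,-0.3,-0.2,11,0,0,0],[2,-0.3,-0.2,11,0,0,0],[2,-0.3,-0.2,11,0,0,0],[2,-0.3,-0.2,11,0,0,0],[2,-0.3,-0.2,11,0,0,0],[2,-0.3,-0.2,11,0,0,0],[2,-0.3,-0.2,11,0,0,0],[2,-0.3,-0.2,11,0,0,0],[2,-0.3,-0.2,11,0,0,0],[2,-0.3,-0.2,11,0,0,0]]'
python3 -m pendant '[[2,0,0,0,0,0,0],[2,0,0,0,0,0,0],[2,0,0,0,0,0,0],[2,0,0,0,0,0,0],[2,0,0,0,0,0,0],[2,0,0,0,0,0,0],[2,0,0,0,0,0,0],[2,0,0,0,0,0,0],[2,0,0,0,0,0,0],[2,0,0,0,0,0,0],[2,0,0,0,0,0,0],[2,0,0,0,0,0,0]]'
python3 -c "
from h import *
s=r.state();print((np.array(s['tool_rot']).T@(np.array([.499,-.136,.05])-s['position'])*100).round(1))"
```

```text
clock: 4.37
position: [0.5285, 0.2979, 0.1456]
tool_rot: [[-0.964, 0.267, 0.0], [0.267, 0.964, -0.0], [-0.0, -0.0, -1.0]]
ft_force: [0.5, -0.4, -0.3]
gripper_width: 0.226
grip_force: 0.0
clock: 5.37
position: [0.5286, 0.2979, 0.1457]
tool_rot: [[-0.964, 0.267, 0.0], [0.267, 0.964, 0.0], [-0.0, 0.0, -1.0]]
ft_force: [0.2, 0.5, -0.5]
gripper_width: 0.226
grip_force: 0.0
[ -8.7 -42.6   9.6]
```

The dwell lasted about 2.3 s. Next I rise 13 cm and cross over to the cap.

```bash
python3 -m pendant '[[2,0,0,-4,0,0,0],[2,0,0,-8,0,0,0],[2,0,0,-12,0,0,0],[2,0,0,-13,0,0,0],[2,0,0,-13,0,0,0],[2,-8.7,-42.6,-13,0,0,0],[2,-8.7,-42.6,-13,0,0,0],[2,-8.7,-42.6,-13,0,0,0],[2,-8.7,-42.6,-13,0,0,0],[2,-8.7,-42.6,-13,0,0,0],[2,-8.7,-42.6,-13,0,0,0],[2,-8.7,-42.6,-13,0,0,0],[2,-8.7,-42.6,-13,0,0,0],[2,-8.7,-42.6,-13,0,0,0],[2,-8.7,-42.6,-13,0,0,0],[2,-8.7,-42.6,-13,0,0,0],[2,-8.7,-42.6,-13,0,0,0],[2,-8.7,-42.6,-13,0,0,0],[2,-8.7,-42.6,-13,0,0,0],[2,-8.7,-42.6,-13,0,0,0]]'
python3 -c "
from h import *
wlook('w2','cap_tube_top',[.499,-.136,.05])"
```

```text
clock: 7.03
position: [0.4989, -0.1338, 0.2749]
tool_rot: [[-0.965, 0.264, -0.001], [0.264, 0.965, 0.001], [0.001, 0.0, -1.0]]
ft_force: [-0.6, 0.2, -0.2]
gripper_width: 0.228
grip_force: 0.0
7.0333 [ 0.4989 -0.1338  0.2749] [[-0.965, 0.264, -0.001], [0.264, 0.965, 0.001], [0.001, 0.0, -1.0]] [-0.61445945  0.16523663 -0.22622867]
0.91 [ 0.502 -0.137  0.018] [314. 161.] tool shift to [0.499, -0.136, 0.05] [-0.1 -0.2 22.5] to found [-0.4 -0.2 25.7]
```

View pics/w2.png

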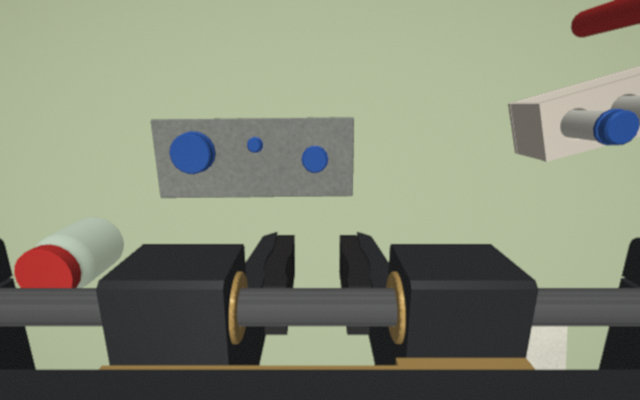

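The wrist view shows the medium cap at (314,159), with the small one at (255,145) and the large one at (192,152). The position agrees, and the space below is clear, so I'll descend.

```bash
python3 -m pendant '[[2,-0.2,-0.2,3,0,0,0],[2,-0.2,-0.2,6,0,0,0],[2,-0.2,-0.2,9,0,0,0],[2,-0.2,-0.2,12,0,0,0],[2,-0.2,-0.2,15,0,0,0],[2,-0.2,-0.2,18,0,0,0],[2,-0.2,-0.2,20.5,0,0,0],[2,-0.2,-0.2,22,0,0,0],[2,-0.2,-0.2,22.5,0,0,0],[2,-0.2,-0.2,22.5,0,0,0],[2,-0.2,-0.2,22.5,0,0,0],[2,-0.2,-0.2,22.5,0,0,0],[2,-0.2,-0.2,22.5,0,0,0],[2,-0.2,-0.2,22.5,0,0,0],[2,-0.2,-0.2,22.5,0,0,0]]' && python3 -c "
from h import *
wlook('w3','cap_tube_top',[.5,-.136,.05])"
```

```text
clock: 8.38
position: [0.5007, -0.1383, 0.0513]
tool_rot: [[-0.964, 0.266, 0.001], [0.266, 0.964, -0.0], [-0.001, 0.0, -1.0]]
ft_force: [0.1, -0.1, 0.1]
gripper_width: 0.226
grip_force: 0.0
8.3833 [ 0.5007 -0.1383  0.0513] [[-0.964, 0.266, 0.001], [0.266, 0.964, -0.0], [-0.001, 0.0, -1.0]] [ 0.07685526 -0.12213208  0.06162702]
0.75 [ 0.504 -0.136  0.017] [321. 219.] tool shift to [0.5, -0.136, 0.05] [0.1 0.2 0.1] to found [-0.3  0.3  3.4]
```

Within about 4 mm sideways and 31 mm above the cap top, so I'm handing it in.

```bash
python3 -c "
from rig import r
print(r.sign_off())"
```

```text
the job is handed in; nothing more can be done
None
```

The arm pointed at the open tube (left end of the rack) for about 2.3 s, then at the middle-sized loose cap. It finished about 3 cm above that cap with no contact force seen. The job is handed in, but no verdict came back.

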